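# Feed a hexagon tile through the tipping rack

### The job

The bobbin of wire parked on the spindle bars the slatted rack: lift it off and stand it flat in the shallow tin tray, let go, then push the hexagonal tile off the loading ledge onto the rack until it lies against the rack's far fence. Press the iron lever down to its stop to tip the rack and keep it down until the tile has slid to rest in the chute, then let the lever come all the way back up. Leave the other things on the table where they are.

Things in the scene. Friction and masses are not known exactly. Their poses are not given: they have to be found in the camera images.
- feeder: Fixed iron tile feeder: from the robot's side (-x) a level loading ledge, behind it (+x) a slatted tipping rack, a chute sloping down to -y, a spindle behind the rack, a lever in front of the chute. Origin: on the table below the middle of the rack's hinge edge; z up. The rack is hinged on the line y = 0, 95 mm high; its +y side rises as the lever goes down
- spindle_tip (a point): Top of the fixed upright steel spindle (16 mm diameter, 75 mm long, standing on a collar whose top is 110 mm above the table; this point is 185 mm above the table) just behind the rack's far fence
- ledge_mid (a point): Middle of the top of the fixed level steel loading ledge, at feeder x -123, y 80, z 100 mm; the ledge spans x -182..-64, y -20..180 mm
- rack_mid (a point): Middle of the rack's top, at feeder x 0, y 80, z 99 mm with the lever up; moves with it. Rack: 4 steel slats along y, gaps 6 mm, x -61..61, y 0..158 mm; a fence 9 mm high along its far edge (inner face x = 61 mm) and one along y = 160 mm
- chute_mid (a point): Middle of the chute's floor, which starts at the rack's hinge edge and slopes down 30 degrees to the feeder's -y: 174 mm long, 144 mm wide inside, side walls 22 mm high, a 28 mm lip at its low end (y = -153 mm)
- lever_pad (a point): Middle of the top face of the lever's tread plate (64 x 54 mm, dark iron with two bright ribs), on the end of the lever; about 115 mm above the table at rest, sloping up to its free end, and level about 51 mm above the table at the stop. Moves with the lever
- lever_pivot (a point): The lever's hinge, 45 mm above the table, its axis along the feeder's x; the arm runs from it to the feeder's -y, 160 mm to the tread's middle, 24 degrees up at rest
- lever (a joint): Angle of the sprung lever in rad: 0 up at rest, 0.42 down at its stop (about 12 N at the tread with a tile on the rack). It returns when released
- hexagon: Blue glazed hexagonal tile, 100 mm across flats, 18 mm thick, 0.3 kg; at first on the loading ledge. Origin: centre of its underside; its x axis stands square on one of the flats and at first points roughly along the feeder's x (to the rack)
- bobbin: Wooden bobbin wound with steel wire, 80 mm tall, axis z upright. Origin: centre of its underside. Two flanges 110 mm across (z 0..6 and 40..46 mm), winding between them, and above the upper flange a bare wooden neck 36 mm across, z 46..80 mm, to grip. A 24 mm bore runs right through. At first it sits on the spindle, underside 110 mm above the table, overhanging the rack
- tin_tray: Square shallow tin tray fixed on the table, 180 x 180 mm outside, rim 26 mm high, walls 4 mm. Origin: middle of its underside
- tin_tray_in (a point): Middle of the tin tray's inner floor
- square_a: Rust-red glazed square tile 100 x 100 x 16 mm, not to be moved. Origin: centre of its underside
- square_b: Another rust-red glazed square tile 100 x 100 x 16 mm, not to be moved. Origin: centre of its underside
- whetstone: Grey stone whetting block 60 x 160 x 35 mm, not to be moved. Origin: centre of its underside
- funnel: Small tin funnel standing mouth down, 92 mm across, 95 mm tall, not to be moved. Origin: centre of its underside
- glaze_jar: Jar of glaze, 72 mm across, 100 mm tall, not to be moved. Origin: centre of its underside
- brush: Brush 190 mm long, lying, not to be moved. Origin: under its middle
Things that resemble listed ones, but are neither listed nor needed, are in the scene too. Of the things like the bobbin, leave any that is blue; of the rest the smaller one is meant.

How it is judged:
On the way, in this order (a step that is already met when the one before it is completed fails the run):
1. the bobbin is slid up clear of the spindle (z of bobbin in the frame of spindle_tip above 0.003 m), for 0.05 s.
2. the bobbin stands flat in the tin tray, let go (horizontal distance between bobbin and tin_tray_in below 0.045 m and height (world z) of bobbin below 0.012 m and angle between bobbin's own z axis and vertical below 0.12 rad and contact force between the fingers and bobbin below 0.1 N), for 0.2 s.
3. the hexagonal tile lies wholly on the rack by its far fence, rack down (x of hexagon in the frame of feeder above 0 m and y of hexagon in the frame of feeder between 0.05 and 0.13 m and z of hexagon in the frame of feeder below 0.106 m and angle between hexagon's own z axis and vertical below 0.05 rad and value of joint lever below 0.04 rad), for 0.2 s.
4. the lever is down at its stop with the tile slid to rest in the chute (y of hexagon in the frame of feeder between -0.14 and -0.07 m and x of hexagon in the frame of feeder between -0.04 and 0.04 m and z of hexagon in the frame of feeder below 0.07 m and angle between hexagon's own z axis and vertical between 0.38 and 0.66 rad and value of joint lever above 0.395 rad and linear speed of hexagon below 0.03 m/s), for 0.3 s.
At the end, for the whole second after the job is handed in: Bobbin upright (0.12 rad) on the tray floor within 45 mm of its middle; tile at rest flat on the chute (centre 70 to 140 mm from the hinge line along -y, within 40 mm of the chute's middle line, tilted 0.38 to 0.66 rad); lever back up (under 0.04 rad) (horizontal distance between bobbin and tin_tray_in below 0.045 m and height (world z) of bobbin below 0.012 m and angle between bobbin's own z axis and vertical below 0.12 rad and y of hexagon in the frame of feeder between -0.14 and -0.07 m and x of hexagon in the frame of feeder between -0.04 and 0.04 m and z of hexagon in the frame of feeder below 0.07 m and angle between hexagon's own z axis and vertical between 0.38 and 0.66 rad and value of joint lever below 0.04 rad and linear speed of each of hexagon, bobbin below 0.02 m/s); the robot touches nothing.
It fails at once if a square tile, the whetstone, funnel, jar or brush is moved by more than 30 mm (distance of any of square_a, square_b, whetstone, funnel, glaze_jar, brush from where it was at the start of the episode above 0.03 m).
It also fails if it takes over 67 s, if anything falls off the work surface, if the arm or the gripper's body presses on something with over 40 N, if the wrist force passes 120 N, or if a joint passes its speed limit or range.

### The arm

A 7-joint arm with a two-finger parallel gripper is mounted at the origin on the work surface. World frame = base frame: x ahead of the robot, y to its left, z up, the work surface at z = 0. Lengths are in m, angles in rad, forces in N, time in s.
With the tool pointing down it reaches from about 0.4 to 0.85 m from the base axis. Payload 4.5 kg.
Tool frame: the origin (TCP) lies midway between the tips of the shut fingers; the grasp point (between the pads) lies 19 mm behind it; z points along the fingers, y is the line along which they close (so a half turn about z gives the same grasp; the last joint's range is limited). The gripper opens to 88 mm and grips with 3 to 60 N. Pads are 18 mm wide; open, the fingers measure 123 mm over their backs; the gripper's body (75 mm by 187 mm) begins 45 mm behind the grasp point.
Start: joints at [1.164, 0.689, -0.195, 1.565, 0.157, 0.902, -0.215], TCP at [0.267, -0.565, 0.201] pointing down, gripper open.
Joint ranges: [-3.01, 3.01], [-0.46, 2.08], [-1.47, 1.51], [0.13, 2.56], [-1, 4.14], [0.04, 2.09], [-2.66, 2.66]. Speed limits (rad/s): [2.57, 2.57, 3.14, 3.14, 3.14, 3.14, 3.14].

### API

Orientations are given as a unit quaternion [x, y, z, w].
In Python, from plant import sensors, eyes, finish_job gives the robot as it stands.
- The arm moves only by the tool send_rows, never from a script. Its argument "rows" is text: rows parted by semicolons, each of 4 numbers parted by spaces: the shift along the tool's x, y, z normalised to -1 to 1, where 1 is 30 cm, then the turn about the tool's z normalised to -1 to 1, where 1 is 2 pi rad. A call has 1 to 10 rows; each row is the pose to reach, as a shift and turn from the pose commanded when the call began, along the tool's axes at that moment, turning the shorter way round; what a row does not reach only later rows make up. A row lasts 1/12 s, in which the tool goes at most 41.7 mm and 7.16 degrees, less where a joint would pass 70% of its speed; a pose out of reach is approached as far as the arm can. A call with a number of a shift or a turn outside -1 to 1 is refused whole. A call with a gripper value outside its range is refused whole. "jaw" is the closure, from -1 (fully open) to 1 (shut), set as the call begins (left out, the last holds). The fingers move at their own pace and stop on an object; "force" is the grip in N (left out, the last holds). Time passes only in rows, so rows that repeat a pose let the fingers close. It gives the time, the measured TCP pose, the force, the opening and the grip force at its end, in the units of the state.
- sensors.get_state(): the state, without advancing time (a new reading comes with each control period).
- eyes.snapshot(name): name is "scene" or "top"; returns (picture, depth): 480x640x3 uint8, red, green, blue; 480x640 float32, m along the optical axis (not along the pixel's ray), 0 where there is no reading.
- eyes.calibration(name): a dict with "fov_y" (degrees; the focal length in pixels is half the picture's height over the tangent of half this angle, whatever the lens; pixels are square), "cx", "cy" (the principal point, pixels), "world_from_camera" (4x4, takes a point from camera to world coordinates). Camera axes: x right, y down, z forward; pixel columns grow to the right and rows downward; lengths in m; the calibration is good to about 2 mm. A picture is of the moment at which its call begins. calibration takes no time and is no camera call.
- finish_job(): hands the job in; it is judged then, once.
The state is a dict: "clock": time; "q": joint angles; "qd": joint speeds; "joint_torque": joint torques, N m; "tool_pos": TCP position; "eef_rot": TCP orientation; "contact_force": force on the tool from outside, world axes, zero at the start; "moment": the same for the moment, N m; "opening": opening from 0.0 (shut) to 1.0 (fully open); "finger_force": force on a finger pad.
Only numpy, scipy, OpenCV 4.12 (cv2) and the standard library are available. Lean on these libraries where they do the work, as an engineer would, in place of code of your own. Each camera call takes 0.05 s, during which the arm holds its last target. There are 200 camera calls.

## Working session

There is one attempt and no reset: what is moved stays moved. The work goes in short steps, Python scripts to look and compute and a tool call to move; the robot and the scene stay as the last step left them, time stands still between calls to the robot, and variables do not carry over. Pictures are saved under pics/ and viewed, at most 10 in all, crops included, and the job is handed in when it is done.

Besides the shell and the picture viewer there is one more tool, called after "Emit:" as name(argument=value, ...) on one line, values as JSON. send_rows: Moves the arm, as the interface text tells. Scaled input: -1 to 1 covers 30 cm each way for a shift and 2 pi rad each way for a turn. Its arguments: {"type":"object","properties":{"rows":{"type":"string"},"jaw":{"type":"number"},"force":{"type":"number"}},"required":["rows"]}

```bash
ls; mkdir -p pics; cat > h.py <<'E'
import numpy as np, cv2
from plant import sensors, eyes, finish_job
def snap(n):
    p,d=eyes.snapshot(n); return p,d,eyes.calibration(n)
def cloud(d,c):
    h,w=d.shape; f=h/2/np.tan(np.radians(c["fov_y"])/2)
    v,u=np.mgrid[:h,:w]
    P=np.stack([(u-c["cx"])/f*d,(v-c["cy"])/f*d,d],-1)
    T=np.array(c["world_from_camera"]); W=P@T[:3,:3].T+T[:3,3]
    W[d==0]=np.nan
    return W
E
python3 - <<'E'
from h import *
for n in("scene","top"):
    p,d,c=snap(n); cv2.imwrite(f"pics/{n}0.png",p[:,:,::-1]); np.savez(f"{n}0.npz",p=p,W=cloud(d,c))
    print(n,c)
print(sensors.get_state())
E
```

```text
pics
scene {'fov_y': 54.03318339707347, 'cx': 330.16130880764825, 'cy': 230.94170113626964, 'world_from_camera': array([[-0.56857144,  0.61843604, -0.54246048,  1.18946046],
       [ 0.82257496,  0.41951451, -0.38389845,  0.47434363],
       [-0.0098466 , -0.66448811, -0.74723397,  1.01768161],
       [ 0.        ,  0.        ,  0.        ,  1.        ]])}
top {'fov_y': 55.84405076486036, 'cx': 323.1123506609234, 'cy': 248.15882550833024, 'world_from_camera': array([[-8.55242613e-03, -9.96993914e-01,  7.70064421e-02,
         4.46200190e-01],
       [-9.99963407e-01,  8.54251406e-03, -4.58125977e-04,
         1.44877872e-02],
       [-2.01079804e-04, -7.70075423e-02, -9.97030490e-01,
         1.12867664e+00],
       [ 0.00000000e+00,  0.00000000e+00,  0.00000000e+00,
         1.00000000e+00]])}
{'clock': 0.1, 'q': array([ 1.16381431,  0.68987828, -0.1945127 ,  1.56621192,  0.1573041 ,
        0.90253256, -0.21512042]), 'qd': array([ 0.00143669, -0.0016785 , -0.00211732, -0.00190544,  0.00030217,
       -0.00029912,  0.00119735]), 'joint_torque': array([-3.26470567e-03, -5.28496313e+01, -1.27151784e+00, -1.53836024e+01,
       -5.25934284e-02,  1.99986425e-03,  2.41084302e-05]), 'tool_pos': array([ 0.26633774, -0.5647206 ,  0.20021123]), 'eef_rot': array([ 9.75806330e-01,  2.18635163e-01, -2.43697736e-04, -7.82652064e-04]), 'contact_force': array([-0.59173378, -0.38413652,  0.77993818]), 'moment': array([ 0.07493383, -0.04898473, -0.05664168]), 'finger_force': 0.0, 'opening': 0.9991393573963884}
```

View pics/top0.png

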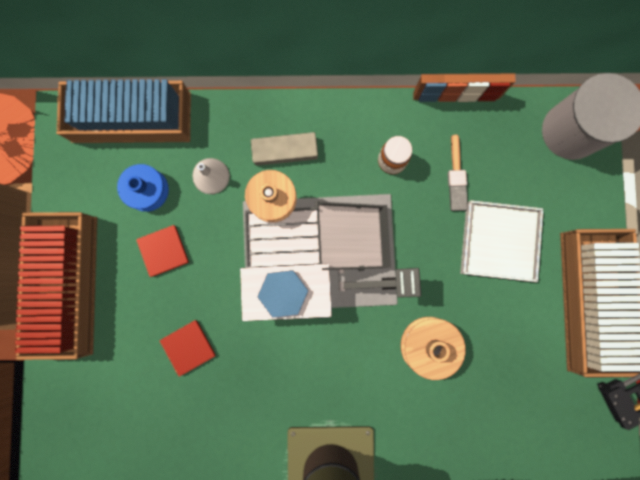

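View pics/scene0.png

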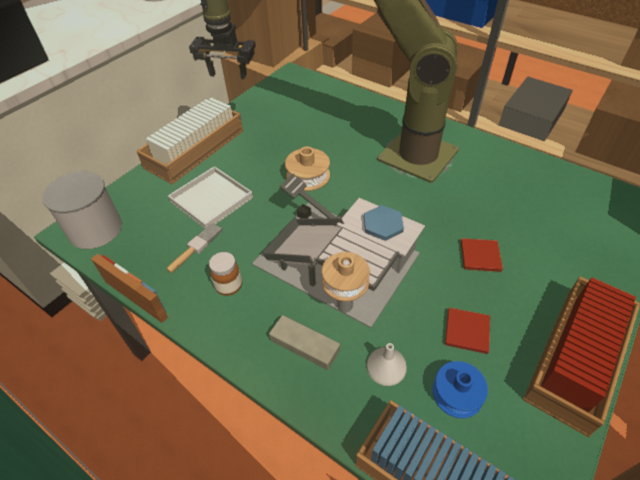

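```bash
cat > m.py <<'E'
from h import *
def blob(m,W,p,name,seed,zr):
    ok=(W[...,2]>zr[0])&(W[...,2]<zr[1])&m
    n,l,s,c=cv2.connectedComponentsWithStats(ok.astype(np.uint8),connectivity=4)
    best=min(range(1,n),key=lambda i:np.hypot(*(c[i]-seed))+(1e3 if s[i,4]<12 else 0))
    P=W[l==best]; r=cv2.minAreaRect(P[:,:2].astype(np.float32)*1000)
    print(name,len(P),"mean",P.mean(0).round(4),"zmed",np.median(P[:,2]).round(4),"rect",np.round(r[0],1),np.round(r[1],1),round(r[2],1))
    return P
E
python3 - <<'E'
from m import *
T=np.load("top0.npz");S=np.load("scene0.npz")
for n,D,q in(("top",T,dict(neck=(268,193),fl=(268,193),hexa=(282,294),tray=(502,242),ledge=(250,300),pad=(408,282),big=(438,350))),("scene",S,dict(neck=(345,262),fl=(345,275),hexa=(384,222),tray=(210,196),ledge=(400,240),pad=(294,188),big=(307,155)))):
    W,p=D["W"],D["p"].astype(int); hsv=cv2.cvtColor(D["p"],cv2.COLOR_RGB2HSV)
    print(n,"table",np.nanmedian(W[...,2][(abs(hsv[...,0]-70)<15)&(hsv[...,1]>100)]))
    a=np.ones(W.shape[:2],bool)
    blob(a,W,p,"neck",q["neck"],(.182,.2)); blob(a,W,p,"flange",q["fl"],(.148,.165))
    blob((hsv[...,0]>95)&(hsv[...,0]<120)&(hsv[...,1]>80),W,p,"hex",q["hexa"],(.105,.13))
    blob(a,W,p,"traywall",q["tray"],(.015,.035))
    blob((hsv[...,1]<60),W,p,"trayfloor",q["tray"],(-.01,.04))
    blob((hsv[...,1]<60),W,p,"ledge",q["ledge"],(.094,.108))
    blob(a,W,p,"pad",q["pad"],(.08,.14))
    blob(a,W,p,"bigflange",q["big"],(.03,.06))
E
```

```text
top table -0.3774296295384044
neck 145 mean [0.6381 0.128  0.1895] zmed 0.1901 rect [638.4 128.3] [34.2 34.7] 22.5
flange 1706 mean [0.6372 0.1275 0.1566] zmed 0.1566 rect [637.7 128.5] [108.8 108.1] 88.7
hex 1509 mean [0.424  0.1048 0.1187] zmed 0.1186 rect [424.2 105. ] [ 93.  103.7] 66.0
traywall 1596 mean [ 0.6282 -0.3751  0.0212] zmed 0.0204 rect [ 630.4 -410.2] [235.4 347.5] 84.1
trayfloor 6745 mean [ 0.5625 -0.4183  0.008 ] zmed 0.0051 rect [ 589.  -412.1] [253.7 265.8] 83.1
ledge 6126 mean [0.4916 0.0965 0.1001] zmed 0.1001 rect [500.  100.7] [268.  201.9] 1.0
pad 865 mean [ 0.4454 -0.1643  0.1118] zmed 0.1139 rect [ 444.4 -147.3] [ 63.9 108.1] 2.8
bigflange 44 mean [ 0.2849 -0.256   0.0453] zmed 0.0465 rect [ 285.7 -254.7] [10.2 27.3] 62.9
scene table -0.048214067116300274
neck 158 mean [0.6424 0.1288 0.1877] zmed 0.1884 rect [641.2 128.3] [35.4 34. ] 20.8
flange 1228 mean [0.6466 0.1319 0.156 ] zmed 0.156 rect [641.5 128.4] [109.4 108.1] 50.1
hex 12 mean [0.8352 0.4506 0.1086] zmed 0.1084 rect [834.7 450.4] [10.3  3.9] 1.3
traywall 1119 mean [ 0.6236 -0.3769  0.0207] zmed 0.0202 rect [ 631.1 -412.9] [237.7 354.8] 85.4
trayfloor 3484 mean [ 0.566  -0.4155  0.0095] zmed 0.0061 rect [ 578.8 -421.5] [268.9 279.5] 84.5
ledge 3268 mean [0.4887 0.1048 0.0995] zmed 0.0994 rect [491.5  87.5] [251.7 228.6] 0.3
pad 501 mean [ 0.4498 -0.1612  0.1093] zmed 0.1119 rect [ 446.8 -146.7] [ 67.8 107.7] 2.0
bigflange 644 mean [ 0.3076 -0.2306  0.0552] zmed 0.0577 rect [ 298.1 -241.6] [136. 137.] 44.9
```

```bash
python3 - <<'E'
from m import *
for n in("top","scene"):
    D=np.load(n+"0.npz");W=D["W"];X,Y,Z=np.moveaxis(W,-1,0)
    def rect(m,s):
        m=cv2.morphologyEx(m.astype(np.uint8),cv2.MORPH_OPEN,np.ones((2,2)))
        P=W[m>0];r=cv2.minAreaRect(P[:,:2].astype(np.float32)*1000)
        print(n,s,len(P),np.round(r[0],1),np.round(r[1],1),round(r[2],2),"z",np.median(P[:,2]).round(4),"lo/hi",np.percentile(P[:,:2],[.5,99.5],axis=0).round(4).tolist())
    rect((X<.485)&(X>.3)&(Y>-.03)&(Y<.25)&(Z>.095)&(Z<.125),"ledge")
    rect((X>.48)&(X<.64)&(Y>-.03)&(Y<.25)&(Z>.095)&(Z<.113),"rack")
    rect((X>.4)&(X<.7)&(Y>-.55)&(Y<-.31)&(Z>.022)&(Z<.032),"trayrim")
    rect((X>.4)&(X<.5)&(Y>-.25)&(Y<-.13)&(Z>.098)&(Z<.14),"tread")
    hsv=cv2.cvtColor(D["p"],cv2.COLOR_RGB2HSV)
    m=(X>.3)&(X<.5)&(Y>-.0)&(Y<.22)&(Z>.113)&(Z<.125)
    rect(m,"hex")
    mm=cv2.morphologyEx(m.astype(np.uint8),cv2.MORPH_OPEN,np.ones((3,3)))
    P=W[mm>0][:,:2]*1000;h=cv2.convexHull(P.astype(np.float32));ap=cv2.approxPolyN(h,6,ensure_convex=True)[0] if hasattr(cv2,"approxPolyN") else h[:,0]
    c=ap.mean(0);print("hexpoly",ap.round(0).tolist(),c.round(1))
    for a in range(-20,21,5):
        t=np.radians(a);e=[np.ptp(P@[np.cos(t+k),np.sin(t+k)]).round(1) for k in(0,np.pi/3,2*np.pi/3)];print(a,e,end=" ")
    print()
    for x in(.5,.53,.56,.59,.62):  # profile along y of chute
        q=[np.nanmedian(Z[(abs(X-x)<.004)&(abs(Y-y)<.005)]).round(3) if ((abs(X-x)<.004)&(abs(Y-y)<.005)).any() else None for y in np.arange(-.2,.2,.02)];print(x,q)
E
```

```text
top ledge 4570 [354.4  82.9] [226.5   0. ] -90.05 z nan lo/hi [[nan, nan], [nan, nan]]
top rack 3530 [521.3  98.5] [163.3 215.3] 18.64 z nan lo/hi [[nan, nan], [nan, nan]]
top trayrim 474 [ 546.9 -435.3] [193.7 181.4] 82.6 z nan lo/hi [[nan, nan], [nan, nan]]
top tread 734 [ 441.4 -182.7] [68.4 91.6] 2.81 z nan lo/hi [[nan, nan], [nan, nan]]
top hex 1751 [445.7  82.2] [ 62.7 159.2] 42.71 z nan lo/hi [[nan, nan], [nan, nan]]
hexpoly [[470.0, 139.0], [418.0, 162.0], [371.0, 129.0], [378.0, 71.0], [430.0, 48.0], [477.0, 83.0]] [423.9 105. ]
-20 [np.float64(111.2), np.float64(112.5), np.float64(110.3)] -15 [np.float64(109.9), np.float64(111.6), np.float64(109.9)] -10 [np.float64(107.8), np.float64(109.9), np.float64(108.6)] -5 [np.float64(104.9), np.float64(107.4), np.float64(106.5)] 0 [np.float64(101.8), np.float64(104.1), np.float64(103.6)] 5 [np.float64(100.4), np.float64(100.3), np.float64(100.3)] 10 [np.float64(101.8), np.float64(102.0), np.float64(102.4)] 15 [np.float64(105.2), np.float64(105.0), np.float64(105.1)] 20 [np.float64(108.3), np.float64(107.1), np.float64(107.7)] 
0.5 [
[... 4086 characters left out ...]
np.float64(-0.0), np.float64(-0.001), np.float64(0.003), np.float64(0.03), np.float64(0.016), np.float64(0.027), np.float64(0.038), np.float64(0.048), np.float64(0.061), np.float64(0.072), np.float64(0.081), np.float64(0.092), np.float64(0.099), None, None, np.float64(0.154), np.float64(0.156), np.float64(0.155), np.float64(0.007), np.float64(0.007)]
0.62 [np.float64(-0.002), np.float64(-0.001), np.float64(-0.001), np.float64(0.031), None, None, np.float64(0.007), np.float64(0.005), np.float64(0.007), np.float64(0.006), np.float64(0.006), np.float64(0.05), np.float64(0.097), None, np.float64(0.157), np.float64(0.16), np.float64(0.189), np.float64(0.153), np.float64(0.155), np.float64(0.096)]
```

```bash
python3 - <<'E'
from m import *
for n in("top","scene"):
    D=np.load(n+"0.npz");W=np.nan_to_num(D["W"],nan=-9);X,Y,Z=np.moveaxis(W,-1,0)
    m=(X>.5)&(X<.6)&(Y>-.11)&(Y<0)&(abs(Z-(.0615+.577*(Y+.04)))<.012)
    A=np.c_[X[m]-.55,Y[m],np.ones(m.sum())];k,*_=np.linalg.lstsq(A,Z[m],rcond=None)
    print(n,"chute slope",np.degrees(np.arctan(np.hypot(k[0],k[1]))),"yaw",np.degrees(-np.arctan2(k[0],k[1])),"hinge y at x=.55:",(.095-k[2])/k[1])
    m=((X<.48)&(X>.3)&(Y>-.05)&(Y<.25)&(Z>.092)&(Z<.125)).astype(np.uint8)
    m=cv2.morphologyEx(m,cv2.MORPH_OPEN,np.ones((5,5)))
    r=lambda P:[np.round(v,1) for v in cv2.minAreaRect(P[:,:2].astype(np.float32)*1000)]
    # near edge & sides
    P=W[m>0]
    xs=[(y,P[abs(P[:,1]-y)<.004][:,0].min()) for y in np.arange(.01,.19,.02)]
    print("near edge fit",np.polyfit(*zip(*xs),1)); 
    for s in(-1,1):
        ys=[(x,(s*P[abs(P[:,0]-x)<.004][:,1]).max()*s) for x in np.arange(.375,.465,.01)]
        print("side",s,np.polyfit(*zip(*ys),1))
    m=((X>.4)&(X<.7)&(Y>-.54)&(Y<-.31)&(Z>.018)&(Z<.03)).astype(np.uint8)
    l,s=cv2.connectedComponentsWithStats(m)[1:3];P=W[l==1+s[1:,4].argmax()];print("tray",r(P))
    m=((X>.4)&(X<.5)&(Y>-.24)&(Y<-.12)&(Z>.085)&(Z<.14)).astype(np.uint8)
    l,s=cv2.connectedComponentsWithStats(m)[1:3];P=W[l==1+s[1:,4].argmax()];print("tread",r(P),P[:,2].min(),P[:,2].max())
    P=P[P[:,1]<-.155];print("tread x range",P[:,0].min(),P[:,0].max(),P[:,1].min())
E
```

```text
top chute slope 30.032156033377692 yaw 2.289310521886752 hinge y at x=.55: 0.01806021954061141
near edge fit [-0.0421454   0.37258911]
side -1 [ 0.02484192 -0.00997012]
side 1 [0.04662994 0.1788739 ]
tray [array([ 554.7, -410.3]), array([220.8, 193.8]), np.float64(83.1)]
tread [array([ 445.1, -160.9]), array([63.9, 80.8]), np.float64(2.8)] 0.08716410271182262 0.12934572857336435
tread x range 0.4135617179470396 0.47815908386753764 -0.2014762040614997
scene chute slope 29.983652869008974 yaw 2.174363332963068 hinge y at x=.55: 0.01842717563139355
near edge fit [-0.0493445   0.37868483]
side -1 [ 0.02570397 -0.00944383]
side 1 [0.05630266 0.17514699]
tray [array([ 548.1, -426.6]), array([190.3, 184.1]), np.float64(82.3)]
tread [array([ 447.3, -160.4]), array([67.8, 80.3]), np.float64(2.0)] 0.08804572827870982 0.12887352100720595
tread x range 0.4138572892233572 0.482095077993171 -0.20105488839260216
```

```bash
cat > go.py <<'E'
import sys; from h import *
def to(x,y,z,th=None):
    s=sensors.get_state();q=s["eef_rot"];t0=2*np.arctan2(q[1],q[0]);p=s["tool_pos"]
    d=np.array([x,y,z])-p;c,n=np.cos(t0),np.sin(t0)
    r=np.array([c*d[0]+n*d[1],n*d[0]-c*d[1],-d[2]])/.3
    tr=0 if th is None else ((t0-np.radians(th)+np.pi)%(2*np.pi)-np.pi)/2/np.pi
    print((x,y,z),"->",*r.round(3),round(tr,4),"dist",np.linalg.norm(d).round(3))
if __name__=="__main__":
    s=sensors.get_state();q=s["eef_rot"]
    print("t",round(s["clock"],2),"p",s["tool_pos"].round(4),"th",np.degrees(2*np.arctan2(q[1],q[0])).round(2),"F",s["contact_force"].round(1),"op",round(s["opening"],3),"ff",round(s["finger_force"],1),"q",s["q"].round(2))
    for a in sys.argv[1:]: to(*map(float,a.split(",")))
E
python3 go.py .37,-.35,.27,2.3 .52,-.3,.27,2.3
python3 - <<'E'
from m import *
for n in("top","scene"):
    D=np.load(n+"0.npz");W=np.nan_to_num(D["W"],nan=-9);X,Y,Z=np.moveaxis(W,-1,0)
    hsv=cv2.cvtColor(D["p"],cv2.COLOR_RGB2HSV)
    m=((hsv[...,1]<60)&(hsv[...,2]>120)&(X>.43)&(X<.66)&(Y>-.55)&(Y<-.32)&(abs(Z)<.04)).astype(np.uint8)
    l,s=cv2.connectedComponentsWithStats(m)[1:3];P=W[l==1+s[1:,4].argmax()]
    print(n,[np.round(v,1) for v in cv2.minAreaRect(P[:,:2].astype(np.float32)*1000)],P.mean(0))
    F=P[P[:,2]<.008];print(len(F),F.mean(0),np.percentile(F,[2,98],axis=0))
E
```

```text
t 0.1 p [ 0.2663 -0.5647  0.2002] th 25.26 F [-0.6 -0.4  0.8] op 0.999 ff 0.0 q [ 1.16  0.69 -0.19  1.57  0.16  0.9  -0.22]
(0.37, -0.35, 0.27) -> 0.618 -0.5 -0.233 0.0638 dist 0.248
(0.52, -0.3, 0.27) -> 1.141 -0.437 -0.233 0.0638 dist 0.373
top [array([ 552. , -421.3]), array([223.4, 193.7]), np.float64(83.3)] [ 0.55011822 -0.42854971  0.00718288]
4744 [ 0.54758865 -0.430625    0.00394238] [[ 0.45998659 -0.51880524 -0.00104835]
 [ 0.63794605 -0.33861048  0.00758952]]
scene [array([ 544.3, -429.3]), array([239. , 212.3]), np.float64(84.5)] [ 0.54894663 -0.42861862  0.00865114]
2035 [ 0.54579685 -0.43304388  0.00392281] [[ 0.45789763 -0.5211062  -0.00125575]
 [ 0.6377935  -0.3345121   0.00768108]]
```

Emit:
send_rows(rows="0.05 -0.03 -0.233 0; 0.618 -0.5 -0.233 0.064; 0.9 -0.48 -0.233 0.064; 0.9 -0.48 -0.233 0.064; 0.9 -0.48 -0.233 0.064; 0.9 -0.48 -0.233 0.064; 0.9 -0.48 -0.233 0.064; 0.9 -0.48 -0.233 0.064; 0.9 -0.48 -0.233 0.064; 0.9 -0.48 -0.233 0.064", jaw=-1, force=30)

```text
clock: 0.93
tool_pos: [0.4522, -0.316, 0.2709]
eef_rot: [1.0, 0.023, 0.001, -0.001]
contact_force: [0.4, -0.6, -0.2]
opening: 1.0
finger_force: 0.0
```

```bash
python3 go.py .55,-.05,.27,2.3 .639,.128,.27,2.3
```

```text
t 0.93 p [ 0.4522 -0.316   0.2709] th 2.66 F [ 0.4 -0.6 -0.2] op 1.0 ff 0.0 q [ 0.58  0.51 -0.09  1.7   0.05  0.94 -1.05]
(0.55, -0.05, 0.27) -> 0.367 -0.87 0.003 0.001 dist 0.283
(0.639, 0.128, 0.27) -> 0.691 -1.449 0.003 0.001 dist 0.482
```

Emit:
send_rows(rows="0.42 -0.99 0 0.001; 0.42 -0.99 0 0.001; 0.42 -0.99 0 0.001; 0.42 -0.99 0 0.001; 0.42 -0.99 0 0.001; 0.42 -0.99 0 0.001; 0.42 -0.99 0 0.001; 0.42 -0.99 0 0.001; 0.42 -0.99 0 0.001")

```text
clock: 1.68
tool_pos: [0.5656, -0.0113, 0.2703]
eef_rot: [1.0, 0.021, 0.001, -0.002]
contact_force: [0.2, 0.4, 0.0]
opening: 1.005
finger_force: 0.0
```

```bash
python3 go.py .639,.128,.25,2.3 .639,.128,.162,2.3
```

```text
t 1.68 p [ 0.5656 -0.0113  0.2703] th 2.35 F [0.2 0.4 0. ] op 1.005 ff 0.0 q [ 0.    0.53 -0.1   1.66  0.05  0.96 -1.64]
(0.639, 0.128, 0.25) -> 0.264 -0.454 0.068 0.0001 dist 0.159
(0.639, 0.128, 0.162) -> 0.264 -0.454 0.361 0.0001 dist 0.191
```

Emit:
send_rows(rows="0.264 -0.454 0.06 0; 0.264 -0.454 0.06 0; 0.264 -0.454 0.06 0; 0.264 -0.454 0.06 0; 0.264 -0.454 0.06 0; 0.264 -0.454 0.16 0; 0.264 -0.454 0.26 0; 0.264 -0.454 0.32 0; 0.264 -0.454 0.36 0; 0.264 -0.454 0.36 0")

```text
clock: 2.52
tool_pos: [0.6363, 0.1164, 0.1592]
eef_rot: [1.0, 0.015, -0.003, 0.002]
contact_force: [-0.3, 0.1, -0.1]
opening: 0.997
finger_force: 0.0
```

```bash
python3 go.py .639,.128,.162,2.3; python3 - <<'E'
from m import *
p,d,c=snap("scene"); cv2.imwrite("pics/g1.png",cv2.resize(p[180:340,260:450,::-1],None,fx=3,fy=3))
E
```

```text
t 2.52 p [0.6363 0.1164 0.1592] th 1.69 F [-0.3  0.1 -0.1] op 0.997 ff 0.0 q [-0.21  0.77 -0.08  1.53  0.07  0.85 -1.86]
(0.639, 0.128, 0.162) -> 0.01 -0.038 -0.009 -0.0017 dist 0.012
```

View pics/g1.png

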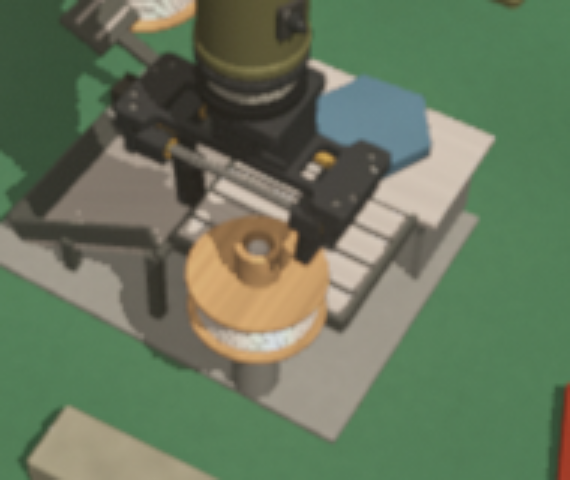

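Emit:
send_rows(rows="0 0 0 0; 0 0 0 0; 0 0 0 0")

```text
clock: 2.82
tool_pos: [0.6395, 0.1201, 0.1641]
eef_rot: [1.0, 0.016, 0.001, -0.0]
contact_force: [-0.0, -0.3, 0.1]
opening: 1.006
finger_force: 0.0
```

```bash
python3 go.py .639,.128,.162,2.3; python3 - <<'E'
from m import *
p,d,c=snap("scene"); cv2.imwrite("pics/g2.png",cv2.resize(p[200:300,300:420,::-1],None,fx=5,fy=5))
W=cloud(d,c)
for n in("scene","top"):
    p,d,c=snap(n);W=np.nan_to_num(cloud(d,c),nan=-9);X,Y,Z=np.moveaxis(W,-1,0)
    dark=(p.max(2)<75)&(X>.5)&(X<.72)&(Y>-.1)&(Y<.3)
    for z in(.165,.18,.195,.21):
        m=dark&(abs(Z-z)<.008)
        for s in(0,1):
            k=m&((Y>.12) if s else (Y<.12));
            if k.sum(): print(n,z,s,k.sum(),np.percentile(W[k],[5,50,95],axis=0).round(3).tolist())
E
```

```text
t 2.82 p [0.6395 0.1201 0.1641] th 1.82 F [-0.  -0.3  0.1] op 1.006 ff 0.0 q [-0.22  0.76 -0.08  1.53  0.07  0.86 -1.86]
(0.639, 0.128, 0.162) -> -0.001 -0.026 0.007 -0.0013 dist 0.008
scene 0.195 0 3 [[0.643, 0.07, 0.199], [0.646, 0.073, 0.202], [0.647, 0.075, 0.202]]
scene 0.195 1 1 [[0.645, 0.167, 0.203], [0.645, 0.167, 0.203], [0.645, 0.167, 0.203]]
scene 0.21 0 36 [[0.635, 0.065, 0.206], [0.648, 0.074, 0.212], [0.652, 0.077, 0.217]]
scene 0.21 1 18 [[0.644, 0.167, 0.205], [0.646, 0.172, 0.212], [0.648, 0.177, 0.217]]
```

View pics/g2.png

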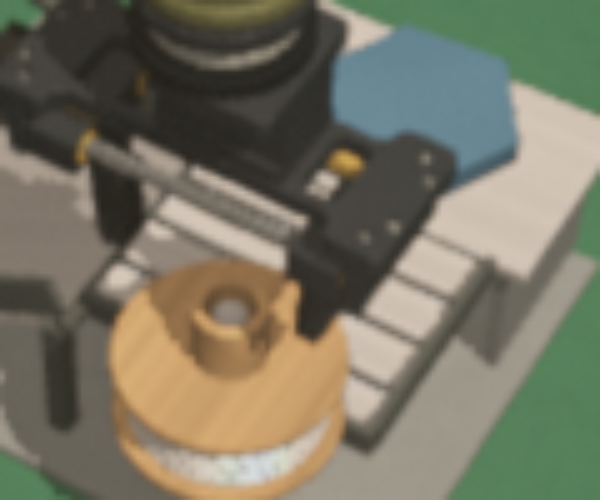

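```bash
python3 - <<'E'
from m import *
p,d,c=snap("scene");W=cloud(d,c);T=np.linalg.inv(c["world_from_camera"]);f=240/np.tan(np.radians(c["fov_y"])/2)
def pr(P):
    q=T[:3,:3]@P+T[:3,3];return (q[0]/q[2]*f+c["cx"]).round(1),(q[1]/q[2]*f+c["cy"]).round(1)
for P in([.647,.172,.164],[.647,.172,.2],[.647,.07,.164],[.647,.07,.2],[.639,.128,.19]):
    a=pr(np.array(P));print(P,a,"crop",((a[0]-300)*5).round(),((a[1]-200)*5).round())
for u,v in((362,258),(362,262),(362,265),(362,266),(324,236),(324,240),(324,245),(324,247),(346,261)):print((u,v),W[v,u].round(3),p[v,u])
s=sensors.get_state();print(s["tool_pos"],s["eef_rot"])
E
```

```text
[0.647, 0.172, 0.164] (np.float64(360.8), np.float64(278.1)) crop 304.0 391.0
[0.647, 0.172, 0.2] (np.float64(361.4), np.float64(268.3)) crop 307.0 342.0
[0.647, 0.07, 0.164] (np.float64(323.3), np.float64(257.8)) crop 117.0 289.0
[0.647, 0.07, 0.2] (np.float64(323.0), np.float64(247.9)) crop 115.0 240.0
[0.639, 0.128, 0.19] (np.float64(346.4), np.float64(259.7)) crop 232.0 298.0
(362, 258) [0.646 0.171 0.234] [48 44 39]
(362, 262) [0.645 0.171 0.219] [50 46 39]
(362, 265) [0.648 0.173 0.213] [51 48 42]
(362, 266) [0.646 0.172 0.207] [50 48 43]
(324, 236) [0.648 0.074 0.245] [47 44 38]
(324, 240) [0.649 0.075 0.232] [41 37 32]
(324, 245) [0.647 0.073 0.212] [41 38 31]
(324, 247) [0.648 0.074 0.207] [44 40 34]
(346, 261) [0.639 0.127 0.185] [145 134 121]
[0.63888403 0.12056502 0.16340415] [ 9.99867873e-01  1.62480727e-02  4.83212508e-04 -5.71398272e-05]
```

Emit:
send_rows(rows="0 -0.022 0 0; 0 -0.022 0 0; 0 -0.022 0 0; 0 -0.022 0 0; 0 -0.022 0 0; 0 -0.022 0 0", jaw=-0.14)

```text
clock: 3.52
tool_pos: [0.6384, 0.1269, 0.1628]
eef_rot: [1.0, 0.016, 0.0, 0.0]
contact_force: [-0.3, 0.3, -0.7]
opening: 0.582
finger_force: 0.0
```

```bash
python3 go.py; python3 - <<'E'
from m import *
p,d,c=snap("scene"); cv2.imwrite("pics/g3.png",cv2.resize(p[200:300,300:420,::-1],None,fx=5,fy=5))
W=np.nan_to_num(cloud(d,c),nan=-9);X,Y,Z=np.moveaxis(W,-1,0)
dark=(p.max(2)<75)&(X>.62)&(X<.67)&(Y>.05)&(Y<.2)&(Z>.15)&(Z<.23)
for a,b in((.05,.125),(.125,.2)):
    P=W[dark&(Y>a)&(Y<b)];print(len(P),P.min(0),P.max(0))
E
```

```text
t 3.52 p [0.6384 0.1269 0.1628] th 1.85 F [-0.3  0.3 -0.7] op 0.582 ff 0.0 q [-0.23  0.76 -0.08  1.52  0.07  0.86 -1.87]
78 [0.63159841 0.08651717 0.19903825] [0.65103167 0.10210482 0.22994424]
53 [0.63306074 0.15359315 0.20046579] [0.6483602  0.16798549 0.22986738]
```

View pics/g3.png

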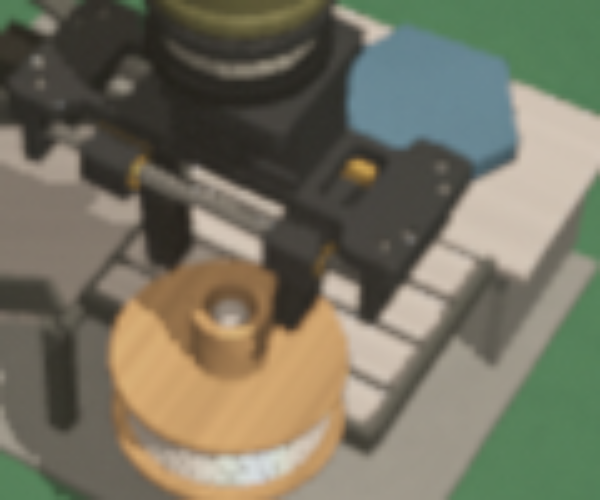

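Emit:
send_rows(rows="0 0 0.01 0; 0 0 0.02 0; 0 0 0.03 0; 0 0 0.03 0; 0 0 0.03 0")

```text
clock: 3.98
tool_pos: [0.6381, 0.127, 0.1534]
eef_rot: [1.0, 0.016, -0.0, 0.0]
contact_force: [-0.5, 0.5, -0.2]
opening: 0.57
finger_force: 0.0
```

```bash
python3 go.py; cat > tip.py <<'E'
from m import *
p,d,c=snap("scene")
W=np.nan_to_num(cloud(d,c),nan=-9);X,Y,Z=np.moveaxis(W,-1,0)
dark=(p.max(2)<75)&(X>.62)&(X<.67)&(Y>.05)&(Y<.2)&(Z>.15)&(Z<.23)
for a,b in((.05,.125),(.125,.2)):
    P=W[dark&(Y>a)&(Y<b)];print(len(P),P.min(0),P.max(0))
E
python3 tip.py
```

```text
t 3.98 p [0.6381 0.127  0.1534] th 1.85 F [-0.5  0.5 -0.2] op 0.57 ff 0.0 q [-0.23  0.78 -0.08  1.53  0.07  0.84 -1.87]
96 [0.63171512 0.08734768 0.19019698] [0.65069301 0.10224069 0.22966983]
61 [0.63432494 0.15142535 0.18988153] [0.64867792 0.16863217 0.22674807]
```

Emit:
send_rows(rows="0 0 0.03 0; 0 0 0.06 0; 0 0 0.085 0; 0 0 0.09 0; 0 0 0.09 0; 0 0 0.09 0")

```text
clock: 4.53
tool_pos: [0.6384, 0.1271, 0.1265]
eef_rot: [1.0, 0.016, -0.0, 0.0]
contact_force: [0.6, 1.1, 0.7]
opening: 0.571
finger_force: 0.0
```

```bash
python3 go.py;python3 tip.py
```

```text
t 4.53 p [0.6384 0.1271 0.1265] th 1.85 F [0.6 1.1 0.7] op 0.571 ff 0.0 q [-0.23  0.81 -0.08  1.55  0.08  0.78 -1.87]
122 [0.63027053 0.08578618 0.16377118] [0.65102884 0.1024918  0.22907053]
56 [0.63264092 0.15235601 0.16395228] [0.64857946 0.16833615 0.19776945]
```

Tips are really at z ≈ 0.163 (reported z is 37 mm low). Close on the neck.

Emit:
send_rows(rows="0 0 0 0; 0 0 0 0; 0 0 0 0; 0 0 0 0; 0 0 0 0; 0 0 0 0; 0 0 0 0", jaw=1, force=45)

```text
clock: 5.17
tool_pos: [0.6387, 0.1274, 0.1272]
eef_rot: [1.0, 0.016, 0.0, -0.0]
contact_force: [0.2, -0.3, 1.9]
opening: 0.387
finger_force: 44.9
```

Emit:
send_rows(rows="0 0 -0.04 0; 0 0 -0.1 0; 0 0 -0.16 0; 0 0 -0.22 0; 0 0 -0.28 0; 0 0 -0.34 0; 0 0 -0.4 0; 0 0 -0.42 0; 0 0 -0.42 0")

```text
clock: 5.92
tool_pos: [0.6391, 0.1271, 0.2545]
eef_rot: [1.0, 0.016, 0.001, -0.0]
contact_force: [0.1, 0.7, -3.2]
opening: 0.388
finger_force: 44.9
```

```bash
python3 go.py .6,-.14,.26 .548,-.43,.26; python3 - <<'E'
from m import *
p,d,c=snap("scene"); cv2.imwrite("pics/g4.png",p[120:400,200:520,::-1])
E
```

```text
t 5.92 p [0.6391 0.1271 0.2545] th 1.84 F [ 0.1  0.7 -3.2] op 0.388 ff 44.9 q [-0.23  0.67 -0.08  1.42  0.06  1.06 -1.85]
(0.6, -0.14, 0.26) -> -0.159 0.886 -0.018 0 dist 0.27
(0.548, -0.43, 0.26) -> -0.363 1.846 -0.018 0 dist 0.564
```

View pics/g4.png

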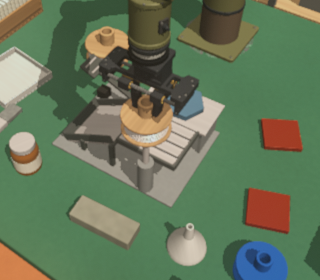

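Emit:
send_rows(rows="-0.01 0.05 0 0; -0.03 0.15 0 0; -0.05 0.25 0 0; -0.07 0.35 0 0; -0.09 0.45 0 0; -0.11 0.55 0 0; -0.13 0.65 0 0; -0.145 0.75 0 0; -0.16 0.84 0 0; -0.175 0.93 0 0")

```text
clock: 6.8
tool_pos: [0.5925, -0.1564, 0.2512]
eef_rot: [1.0, 0.015, -0.002, 0.0]
contact_force: [-0.0, -0.2, -3.2]
opening: 0.385
finger_force: 44.9
```

```bash
python3 go.py .548,-.43,.25
```

```text
t 6.8 p [ 0.5925 -0.1564  0.2512] th 1.76 F [-0.  -0.2 -3.2] op 0.385 ff 44.9 q [ 0.24  0.62 -0.1   1.54  0.07  0.99 -1.42]
(0.548, -0.43, 0.25) -> -0.176 0.907 0.004 0 dist 0.277
```

Emit:
send_rows(rows="-0.02 0.1 0 0; -0.04 0.2 0 0; -0.06 0.3 0 0; -0.08 0.4 0 0; -0.1 0.5 0 0; -0.12 0.6 0 0; -0.14 0.7 0 0; -0.155 0.79 0 0; -0.17 0.86 0 0; -0.175 0.875 0 0")

```text
clock: 7.63
tool_pos: [0.5459, -0.4243, 0.2506]
eef_rot: [1.0, 0.012, -0.003, 0.002]
contact_force: [-0.5, -1.3, -2.1]
opening: 0.387
finger_force: 44.9
```

```bash
python3 go.py .548,-.43,.1 .548,-.43,.021
```

```text
t 7.63 p [ 0.5459 -0.4243  0.2506] th 1.41 F [-0.5 -1.3 -2.1] op 0.387 ff 44.9 q [ 0.64  0.74 -0.1   1.27  0.08  1.13 -1.01]
(0.548, -0.43, 0.1) -> 0.007 0.019 0.502 0 dist 0.151
(0.548, -0.43, 0.021) -> 0.007 0.019 0.765 0 dist 0.23
```

Emit:
send_rows(rows="0.003 0.005 0.08 0; 0.005 0.01 0.18 0; 0.005 0.01 0.28 0; 0.005 0.01 0.38 0; 0.005 0.01 0.48 0; 0.005 0.01 0.57 0; 0.005 0.01 0.64 0; 0.005 0.01 0.69 0; 0.005 0.01 0.7 0; 0.005 0.01 0.7 0")

```text
clock: 8.47
tool_pos: [0.5506, -0.4193, 0.0408]
eef_rot: [1.0, 0.016, -0.002, -0.001]
contact_force: [0.1, 0.1, -2.8]
opening: 0.388
finger_force: 44.9
```

```bash
python3 go.py .548,-.43,.021
```

```text
t 8.47 p [ 0.5506 -0.4193  0.0408] th 1.87 F [ 0.1  0.1 -2.8] op 0.388 ff 44.9 q [ 0.63  0.97 -0.09  1.45  0.11  0.73 -1.04]
(0.548, -0.43, 0.021) -> -0.01 0.035 0.066 0 dist 0.023
```

Emit:
send_rows(rows="-0.005 0.02 0.01 0; -0.008 0.03 0.02 0; -0.008 0.03 0.035 0; -0.008 0.03 0.05 0; -0.008 0.03 0.06 0; -0.008 0.03 0.066 0; -0.008 0.03 0.068 0; -0.008 0.03 0.068 0")

```text
clock: 9.13
tool_pos: [0.5505, -0.4292, 0.0223]
eef_rot: [1.0, 0.016, -0.0, -0.0]
contact_force: [0.2, -0.4, -3.2]
opening: 0.387
finger_force: 44.9
```

```bash
python3 go.py .548,-.43,.021
```

```text
t 9.13 p [ 0.5505 -0.4292  0.0223] th 1.88 F [ 0.2 -0.4 -3.2] op 0.387 ff 44.9 q [ 0.64  1.   -0.09  1.44  0.12  0.71 -1.04]
(0.548, -0.43, 0.021) -> -0.009 0.002 0.004 0 dist 0.003
```

Emit:
send_rows(rows="0 0 0.005 0; 0 0 0.009 0; 0 0 0.009 0; 0 0 0.009 0")

```text
clock: 9.47
tool_pos: [0.551, -0.4295, 0.0214]
eef_rot: [1.0, 0.016, 0.0, 0.0]
contact_force: [-1.5, 2.4, 5.4]
opening: 0.388
finger_force: 44.8
```

Emit:
send_rows(rows="0 0 0 0; 0 0 0 0; 0 0 0 0; 0 0 0 0; 0 0 0 0; 0 0 0 0; 0 0 0 0; 0 0 0 0", jaw=-0.4)

```text
clock: 10.13
tool_pos: [0.5505, -0.4296, 0.0197]
eef_rot: [1.0, 0.016, 0.0, 0.0]
contact_force: [-0.1, 0.5, -0.0]
opening: 0.702
finger_force: 0.0
```

Emit:
send_rows(rows="0 0 -0.04 0; 0 0 -0.1 0; 0 0 -0.2 0; 0 0 -0.3 0; 0 0 -0.4 0; 0 0 -0.5 0; 0 0 -0.6 0; 0 0 -0.6 0")

```text
clock: 10.8
tool_pos: [0.5542, -0.4322, 0.2082]
eef_rot: [1.0, 0.016, 0.006, 0.004]
contact_force: [0.9, -0.3, 0.6]
opening: 0.704
finger_force: 0.0
```

```bash
python3 go.py .35,-.25,.2 .37,.1,.2,2.3;  python3 - <<'E'
from m import *
p,d,c=snap("scene");W=np.nan_to_num(cloud(d,c),nan=-9);X,Y,Z=np.moveaxis(W,-1,0)
for a,b in((.03,.06),(.075,.095)):
    m=(X>.45)&(X<.65)&(Y>-.53)&(Y<-.33)&(Z>a)&(Z<b);P=W[m];print(len(P),cv2.minAreaRect(P[:,:2].astype(np.float32)*1000),P.mean(0),np.median(P[:,2]))
E
```

```text
t 10.8 p [ 0.5542 -0.4322  0.2082] th 1.83 F [ 0.9 -0.3  0.6] op 0.704 ff 0.0 q [ 0.65  0.79 -0.1   1.31  0.09  1.04 -1.01]
(0.35, -0.25, 0.2) -> -0.661 -0.629 0.027 0 dist 0.274
(0.37, 0.1, 0.2) -> -0.557 -1.793 0.027 -0.0013 dist 0.563
656 ((556.4979248046875, -421.6926574707031), (215.6471710205078, 108.95166778564453), 62.19689178466797) [ 0.56013775 -0.41835374  0.04898387] 0.05010486318975277
84 ((553.0277099609375, -427.5969543457031), (35.38343048095703, 32.596900939941406), 24.684450149536133) [ 0.55433062 -0.42733769  0.08180063] 0.08257759111295682
```

Emit:
send_rows(rows="-0.4 -0.9 -0.05 0; -0.4 -0.9 -0.05 0; -0.4 -0.9 -0.05 0; -0.4 -0.9 -0.05 0; -0.4 -0.9 -0.05 0; -0.4 -0.9 -0.05 0; -0.4 -0.9 -0.05 0; -0.4 -0.9 -0.05 0; -0.4 -0.9 -0.05 0", jaw=0.32)

```text
clock: 11.6
tool_pos: [0.4201, -0.161, 0.2148]
eef_rot: [1.0, 0.019, -0.001, -0.001]
contact_force: [0.5, -0.2, 0.6]
opening: 0.337
finger_force: 0.0
```

```bash
python3 go.py .352,.1,.15,2.3
```

```text
t 11.6 p [ 0.4201 -0.161   0.2148] th 2.13 F [ 0.5 -0.2  0.6] op 0.337 ff 0.0 q [ 0.34  0.45 -0.11  2.05  0.08  0.65 -1.35]
(0.352, 0.1, 0.15) -> -0.195 -0.878 0.216 -0.0005 dist 0.277
```

Emit:
send_rows(rows="-0.195 -0.88 0.15 0; -0.195 -0.88 0.15 0; -0.195 -0.88 0.15 0; -0.195 -0.88 0.15 0; -0.195 -0.88 0.15 0; -0.195 -0.88 0.15 0; -0.195 -0.88 0.15 0; -0.195 -0.88 0.15 0; -0.195 -0.88 0.2 0; -0.195 -0.88 0.2 0")

```text
clock: 12.43
tool_pos: [0.3553, 0.0976, 0.1534]
eef_rot: [1.0, 0.016, -0.001, 0.001]
contact_force: [-0.5, 0.1, 0.2]
opening: 0.337
finger_force: 0.0
```

```bash
python3 go.py .35,.1,.15,2.3 .35,.1,.072
```

```text
t 12.43 p [0.3553 0.0976 0.1534] th 1.82 F [-0.5  0.1  0.2] op 0.337 ff 0.0 q [-0.37  0.48 -0.03  2.35  0.05  0.31 -1.99]
(0.35, 0.1, 0.15) -> -0.018 -0.009 0.011 -0.0013 dist 0.007
(0.35, 0.1, 0.072) -> -0.018 -0.009 0.271 0 dist 0.082
```

Emit:
send_rows(rows="-0.015 -0.009 0.05 0; -0.015 -0.009 0.12 0; -0.015 -0.009 0.19 0; -0.015 -0.009 0.24 0; -0.015 -0.009 0.265 0; -0.015 -0.009 0.27 0; -0.015 -0.009 0.27 0; -0.015 -0.009 0.27 0")

```text
clock: 13.1
tool_pos: [0.3535, 0.0996, 0.0756]
eef_rot: [1.0, 0.018, -0.001, 0.001]
contact_force: [0.3, -2.1, 0.8]
opening: 0.339
finger_force: 0.0
```

```bash
python3 go.py .35,.1,.070; cat > hx.py <<'E'
from m import *
for n in ("scene","top"):
    p,d,c=snap(n);W=np.nan_to_num(cloud(d,c),nan=-9);X,Y,Z=np.moveaxis(W,-1,0);hsv=cv2.cvtColor(p,cv2.COLOR_RGB2HSV)
    m=(hsv[...,0]>95)&(hsv[...,0]<120)&(hsv[...,1]>80)&(X>.33)&(X<.66)&(Y>-.17)&(Y<.22)&(Z>.0)&(Z<.17)
    m=cv2.morphologyEx(m.astype(np.uint8),cv2.MORPH_OPEN,np.ones((3,3)))>0
    P=W[m]; print(n,len(P),P.mean(0).round(4),P.min(0).round(3),P.max(0).round(3))
    dk=(p.max(2)<75)&(X>.3)&(X<.62)&(Y>.05)&(Y<.2)&(Z>.09)&(Z<.14); Q=W[dk]
    if len(Q): print(" fingers",len(Q),Q.min(0).round(3),Q.max(0).round(3))
    cv2.imwrite(f"pics/hx_{n}_{int(1000*sensors.get_state()['clock'])}.png",p[...,::-1])
E
python3 hx.py
```

```text
t 13.1 p [0.3535 0.0996 0.0756] th 2.04 F [ 0.3 -2.1  0.8] op 0.339 ff 0.0 q [-0.37  0.68 -0.04  2.43  0.71  0.05 -2.66]
(0.35, 0.1, 0.07) -> -0.011 -0.002 0.019 0 dist 0.007hx.py:6: RuntimeWarning: Mean of empty slice.
  P=W[m]; print(n,len(P),P.mean(0).round(4),P.min(0).round(3),P.max(0).round(3))
  ret = um.true_divide(
Traceback (most recent call last):
  File "hx.py", line 6, in <module>
    P=W[m]; print(n,len(P),P.mean(0).round(4),P.min(0).round(3),P.max(0).round(3))
                                              ~~~~~^^^
ValueError: zero-size array to reduction operation minimum which has no identity
```

Emit:
send_rows(rows="0.01 0 0.005 0; 0.02 0 0.012 0; 0.03 0 0.019 0; 0.03 0 0.021 0; 0.03 0 0.021 0")

```text
clock: 13.57
tool_pos: [0.3611, 0.1015, 0.0693]
eef_rot: [1.0, 0.015, -0.001, 0.0]
contact_force: [-0.0, -0.2, -0.3]
opening: 0.337
finger_force: 0.0
```

```bash
python3 go.py .37,.1,.070; sed -i 's/hsv\[...,1\]>80/hsv[...,1]>50/; s/P=W\[m\];/P=W[m] if m.any() else np.zeros((1,3));/' hx.py; python3 hx.py
```

```text
t 13.57 p [0.3611 0.1015 0.0693] th 1.71 F [-0.  -0.2 -0.3] op 0.337 ff 0.0 q [-0.37  0.7  -0.05  2.41  0.7   0.05 -2.65]
(0.37, 0.1, 0.07) -> 0.029 0.006 -0.002 0 dist 0.009
scene 960 [0.432  0.1079 0.1174] [0.376 0.052 0.104] [0.479 0.159 0.123]
 fingers 197 [0.356 0.057 0.09 ] [0.62  0.191 0.14 ]
top 1477 [0.4285 0.1049 0.1186] [0.383 0.053 0.112] [0.474 0.158 0.124]
```

Emit:
send_rows(rows="0.03 0 0 0; 0.06 0 0 0; 0.09 0 0 0; 0.13 0 0 0; 0.17 -0.001 0 0; 0.21 -0.001 0 0; 0.25 -0.002 0 0; 0.29 -0.002 0 0; 0.33 -0.003 0 0; 0.35 -0.003 0 0")

```text
clock: 14.5
tool_pos: [0.4661, 0.1058, 0.0691]
eef_rot: [1.0, 0.016, -0.002, 0.0]
contact_force: [-1.5, -0.5, -0.8]
opening: 0.338
finger_force: 1.0
```

```bash
python3 go.py .506,.105,.070; python3 hx.py
```

```text
t 14.5 p [0.4661 0.1058 0.0691] th 1.79 F [-1.5 -0.5 -0.8] op 0.338 ff 1.0 q [-0.12  0.75 -0.33  2.11  0.63  0.38 -2.49]
(0.506, 0.105, 0.07) -> 0.133 0.007 -0.003 0 dist 0.04
scene 1093 [0.5327 0.108  0.1168] [0.478 0.051 0.102] [0.578 0.16  0.123]
 fingers 195 [0.461 0.051 0.09 ] [0.62  0.192 0.14 ]
top 830 [0.5436 0.0937 0.1179] [0.505 0.052 0.113] [0.576 0.142 0.124]
```

Emit:
send_rows(rows="0.03 0 0 0; 0.055 0 0 0; 0.075 0 0 0; 0.09 0 0 0; 0.1 0 0 0; 0.11 0 0 0; 0.115 0 0 0; 0.115 0 0 0")

```text
clock: 15.27
tool_pos: [0.5005, 0.1071, 0.0691]
eef_rot: [1.0, 0.016, -0.001, 0.0]
contact_force: [-0.8, 0.1, 0.4]
opening: 0.342
finger_force: 0.2
```

```bash
python3 go.py .506,.105,.070; python3 hx.py
```

```text
t 15.27 p [0.5005 0.1071 0.0691] th 1.85 F [-0.8  0.1  0.4] op 0.342 ff 0.2 q [-0.08  0.78 -0.37  2.01  0.6   0.47 -2.43]
(0.506, 0.105, 0.07) -> 0.018 0.008 -0.003 0 dist 0.006
scene 1060 [0.5636 0.1099 0.1164] [0.512 0.052 0.103] [0.612 0.161 0.123]
 fingers 216 [0.487 0.054 0.091] [0.62 0.19 0.14]
top 611 [0.5817 0.0901 0.1173] [0.543 0.052 0.102] [0.611 0.138 0.123]
```

Emit:
send_rows(rows="0.006 0 0 0; 0.012 0 0 0; 0.018 0 0 0; 0.024 0 0 0; 0.024 0 0 0")

```text
clock: 15.78
tool_pos: [0.502, 0.1067, 0.0686]
eef_rot: [1.0, 0.017, -0.006, 0.002]
contact_force: [-10.7, -0.1, 5.5]
opening: 0.341
finger_force: 5.4
```

```bash
python3 go.py .506,.105,.070; python3 hx.py
```

```text
t 15.78 p [0.502  0.1067 0.0686] th 1.94 F [-10.7  -0.1   5.5] op 0.341 ff 5.4 q [-0.07  0.78 -0.38  1.99  0.59  0.49 -2.42]
(0.506, 0.105, 0.07) -> 0.013 0.006 -0.005 0 dist 0.005
scene 1050 [0.5647 0.1094 0.1165] [0.511 0.053 0.104] [0.615 0.16  0.122]
 fingers 211 [0.478 0.05  0.091] [0.62  0.192 0.139]
top 526 [0.5849 0.0882 0.1174] [0.547 0.054 0.105] [0.613 0.137 0.122]
```

Emit:
send_rows(rows="-0.03 0 0 0; -0.07 0 0 0; -0.07 0 -0.1 0; -0.07 0 -0.23 0; -0.07 0 -0.36 0; -0.07 0 -0.45 0; -0.07 0 -0.45 0")

```text
clock: 16.47
tool_pos: [0.4908, 0.1086, 0.2095]
eef_rot: [1.0, 0.016, 0.004, -0.001]
contact_force: [0.7, 1.1, 0.5]
opening: 0.338
finger_force: 0.0
```

```bash
python3 go.py .446,-.177,.2,2.3; python3 hx.py
```

```text
t 16.47 p [0.4908 0.1086 0.2095] th 1.83 F [0.7 1.1 0.5] op 0.338 ff 0.0 q [ 0.05  0.56 -0.56  1.92  0.41  0.78 -2.28]
(0.446, -0.177, 0.2) -> -0.18 0.947 0.032 -0.0013 dist 0.289
scene 1015 [0.5656 0.1093 0.1166] [0.515 0.052 0.103] [0.615 0.161 0.122]
 fingers 98 [0.606 0.051 0.091] [0.62  0.19  0.109]
top 851 [0.5775 0.0937 0.1174] [0.534 0.054 0.106] [0.613 0.14  0.123]
```

Emit:
send_rows(rows="-0.18 0.945 0 0; -0.18 0.945 0 0; -0.18 0.945 0 0; -0.18 0.945 0 0; -0.18 0.945 0 0; -0.18 0.945 0 0; -0.18 0.945 0 0; -0.18 0.945 0 0; -0.18 0.945 0 0; -0.18 0.945 0.1 0", jaw=1)

```text
clock: 17.4
tool_pos: [0.4454, -0.1783, 0.1767]
eef_rot: [1.0, 0.016, 0.003, 0.001]
contact_force: [1.6, 0.2, -0.7]
opening: 0.009
finger_force: 0.0
```

```bash
python3 go.py .446,-.178,.1,2.3; python3 hx.py;python3 - <<'E'
from m import *
p,d,c=snap("scene"); W=np.nan_to_num(cloud(d,c),nan=-9);X,Y,Z=np.moveaxis(W,-1,0)
m=(X>.4)&(X<.5)&(Y>-.23)&(Y<-.12)&(Z>.1)&(Z<.132);P=W[m];print("tread",len(P),P.min(0),P.max(0))
E
```

```text
t 17.4 p [ 0.4454 -0.1783  0.1767] th 1.82 F [ 1.6  0.2 -0.7] op 0.009 ff 0.0 q [ 0.64  0.58 -0.55  2.01  0.49  0.67 -1.77]
(0.446, -0.178, 0.1) -> 0.002 -0.001 0.256 -0.0013 dist 0.077
scene 1019 [0.5654 0.1095 0.1166] [0.516 0.052 0.105] [0.613 0.161 0.123]
 fingers 101 [0.608 0.053 0.091] [0.62  0.191 0.111]
top 1626 [0.561  0.1063 0.1175] [0.512 0.054 0.105] [0.613 0.16  0.124]
tread 391 [ 0.41102391 -0.2010175   0.10010904] [ 0.48149526 -0.13561398  0.12918415]
```

Emit:
send_rows(rows="0 0 0.1 0; 0 0 0.2 0; 0 0 0.26 0; 0 0.005 0.29 0; 0 0.01 0.32 0; 0 0.015 0.35 0; 0 0.02 0.38 0; 0 0.025 0.41 0; 0 0.03 0.44 0; 0 0.033 0.47 0")

```text
clock: 18.38
tool_pos: [0.443, -0.1916, 0.035]
eef_rot: [1.0, 0.015, -0.0, 0.003]
contact_force: [-1.2, -6.4, 9.1]
opening: 0.005
finger_force: 4.1
```

```bash
python3 go.py .446,-.188,.014,2.3; python3 hx.py
```

```text
t 18.38 p [ 0.443  -0.1916  0.035 ] th 1.76 F [-1.2 -6.4  9.1] op 0.005 ff 4.1 q [ 0.48  0.82 -0.28  2.11  0.74  0.31 -1.97]
(0.446, -0.188, 0.014) -> 0.01 -0.012 0.07 -0.0015 dist 0.022
scene 787 [0.5715 0.0914 0.1522] [0.518 0.039 0.126] [0.614 0.141 0.17 ]
 fingers 67 [0.611 0.051 0.108] [0.62 0.1  0.14]
top 1489 [0.5621 0.0843 0.1511] [0.513 0.041 0.126] [0.614 0.124 0.17 ]
```

Working: the rack is tipping and the tile is beginning to slide. Down to the stop.

Emit:
send_rows(rows="0.005 0 0.025 0; 0.01 0 0.05 0; 0.01 0 0.07 0; 0.01 0 0.08 0; 0.01 0 0.085 0; 0.01 0 0.085 0; 0.01 0 0.085 0; 0.01 0 0.085 0; 0.01 0 0.085 0")

```text
clock: 19.23
tool_pos: [0.4446, -0.191, 0.012]
eef_rot: [1.0, 0.016, -0.001, 0.004]
contact_force: [-5.9, -2.6, 36.0]
opening: 0.005
finger_force: 17.9
```

```bash
python3 go.py .446,-.188,.010,2.3; python3 hx.py
```

```text
t 19.23 p [ 0.4446 -0.191   0.012 ] th 1.79 F [-5.9 -2.6 36. ] op 0.005 ff 17.9 q [ 0.44  0.86 -0.22  2.12  0.78  0.25 -2.  ]
(0.446, -0.188, 0.01) -> 0.005 -0.01 0.007 -0.0014 dist 0.004
scene 636 [ 0.5755 -0.0768  0.0586] [ 0.524 -0.132  0.019] [ 0.62  -0.031  0.085]
 fingers 32 [0.613 0.051 0.103] [0.62  0.085 0.14 ]
top 1288 [ 0.5668 -0.0815  0.0572] [ 0.518 -0.133  0.01 ] [ 0.616 -0.033  0.085]
```

Emit:
send_rows(rows="0 0 0 0; 0 0 0 0; 0 0 0 0; 0 0 0 0; 0 0 0 0; 0 0 0 0; 0 0 0 0; 0 0 0 0")

```text
clock: 20.0
tool_pos: [0.4446, -0.191, 0.012]
eef_rot: [1.0, 0.016, -0.001, 0.004]
contact_force: [-6.0, -2.5, 35.7]
opening: 0.003
finger_force: 17.9
```

```bash
python3 go.py; python3 hx.py; python3 - <<'E'
from m import *
p,d,c=snap("scene");cv2.imwrite("pics/end1.png",cv2.resize(p[140:320,220:460,::-1],None,fx=3,fy=3))
E
```

```text
t 20.0 p [ 0.4446 -0.191   0.012 ] th 1.78 F [-6.  -2.5 35.7] op 0.003 ff 17.9 q [ 0.44  0.86 -0.22  2.12  0.78  0.25 -2.  ]
scene 638 [ 0.5761 -0.076   0.0589] [ 0.525 -0.133  0.019] [ 0.621 -0.032  0.085]
 fingers 26 [0.613 0.05  0.104] [0.62  0.083 0.139]
top 1287 [ 0.5669 -0.0815  0.0572] [ 0.518 -0.133  0.011] [ 0.617 -0.033  0.085]
```

View pics/end1.png

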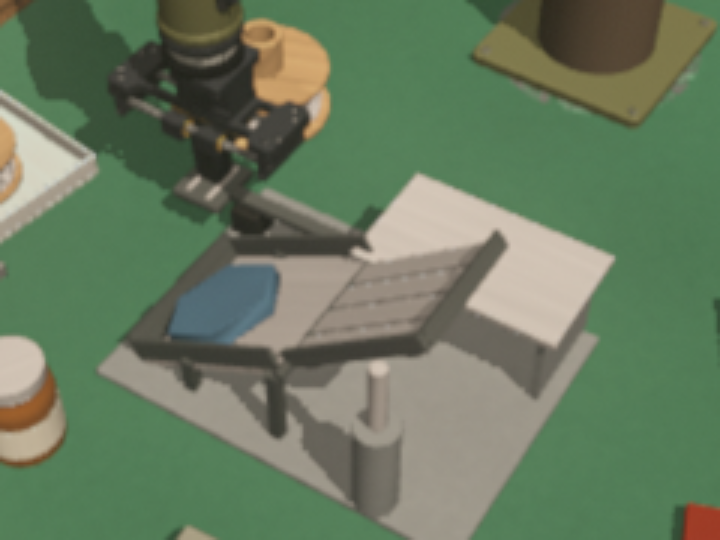

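Emit:
send_rows(rows="0 0 -0.02 0; 0 0 -0.05 0; 0 -0.005 -0.09 0; 0 -0.01 -0.13 0; 0 -0.015 -0.17 0; 0 -0.02 -0.21 0; 0 -0.025 -0.25 0; 0 -0.03 -0.29 0; 0 -0.03 -0.34 0; 0 -0.03 -0.45 0")

```text
clock: 20.98
tool_pos: [0.4437, -0.1781, 0.143]
eef_rot: [1.0, 0.017, -0.003, -0.0]
contact_force: [-0.2, -0.7, 0.4]
opening: 0.005
finger_force: 0.0
```

Emit:
send_rows(rows="0 0 -0.1 0; 0 0 -0.2 0; 0 0 -0.2 0; 0 0 -0.2 0; 0 0 -0.2 0; 0 0 -0.2 0; 0 0 -0.2 0")

```text
clock: 21.57
tool_pos: [0.4441, -0.1788, 0.2021]
eef_rot: [1.0, 0.016, -0.003, 0.0]
contact_force: [-0.4, -0.5, 0.4]
opening: 0.005
finger_force: 0.0
```

```bash
python3 go.py; python3 hx.py; python3 - <<'E'
from m import *
for n in("top","scene"):
    p,d,c=snap(n); W=np.nan_to_num(cloud(d,c),nan=-9);X,Y,Z=np.moveaxis(W,-1,0)
    m=(X>.4)&(X<.5)&(Y>-.23)&(Y<-.12)&(Z>.1)&(Z<.132);P=W[m]
    if len(P):print("tread",len(P),P.min(0),P.max(0))
    m=(X>.45)&(X<.65)&(Y>-.53)&(Y<-.33)&(Z>.075)&(Z<.095);P=W[m];print("neck",len(P),P.mean(0))
E
```

```text
t 21.57 p [ 0.4441 -0.1788  0.2021] th 1.89 F [-0.4 -0.5  0.4] op 0.005 ff 0.0 q [ 0.67  0.55 -0.6   1.97  0.45  0.75 -1.73]
scene 632 [ 0.576  -0.0763  0.0587] [ 0.525 -0.132  0.014] [ 0.621 -0.031  0.083]
 fingers 91 [0.609 0.05  0.091] [0.62  0.191 0.106]
top 1277 [ 0.5669 -0.0817  0.0571] [ 0.518 -0.133  0.011] [ 0.617 -0.033  0.086]
tread 182 [ 0.42041439 -0.18382374  0.10159837] [ 0.47816159 -0.15255336  0.11988655]
neck 136 [ 0.55029281 -0.42689815  0.08248102]
tread 392 [ 0.41372948 -0.20618253  0.10012749] [ 0.48178075 -0.13610891  0.12944517]
neck 85 [ 0.55429327 -0.42692137  0.08144706]
```

Lever is back up, the tile is resting in the chute and the bobbin stands in the tray. Handing in.

```bash
python3 -c "
from plant import finish_job
print(finish_job())"
```

```text
the job is handed in; nothing more can be done
None
```

I've handed the job in at about 22 s: the bobbin stands flat in the tin tray, the hexagonal tile rests in the chute and the lever is back up; the judge returned no verdict, so this rests on my last camera measurements.

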